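# File the medal in the third gap

## Task

With the fingers closed together, set the fingertips on the top of the steel rail at the first gap on the glass dome's end of the rack and run them along it without losing touch, counting every gap, filled or empty, and go no farther than the third gap. Then push the loose medal that lies in front of the rack along the ledge into that third gap, fully home against the back wall, with the fingers only, never lifting it. Leave the other things undisturbed.

Things in the scene. Friction and masses are not known exactly. Their poses are not given: they have to be found in the camera images.
- rack: Wooden medal rack fixed to the ledge, 354 mm wide: 7 upright dividers, 6 mm thick, 50 mm deep, 24 mm high, 58 mm apart centre to centre, make 6 gaps, 52 mm clear each, floored by the ledge itself. Origin: middle of the row at ledge level; x points from the open front into the gaps, y along the row, z up. Gap centres at y = +145, +87, +29, -29, -87, -145 mm. Row turned up to 0.2 rad from world y
- rack_back (a point): Foot of the front face of the rack's 24 mm high back wall, mid-row: at rack x = +23 mm, y = 0, ledge level. The dividers' front ends are at rack x = -23 mm. A medal home against the back wall has its centre at rack x = +1 mm
- rail: Steel flat bar, rigid, running the full length of the rack above its back wall, carried on short posts: 14 mm wide (x), 360 mm long (y), 6 mm thick, top face 44 mm above the ledge. Origin: centre of its underside, 38 mm above the ledge, at rack x = +27 mm; axes as the rack's
- medal: The loose medal in its flat round case, 44 mm diameter, 18 mm high, 50 to 100 g, lying flat on the ledge in front of the rack, outside the gaps; slides easily. Origin: centre of its underside; z up
- medal_b: A medal of the same make, already home in the second gap from the rack's +y end. Bystander. Origin: centre of its underside
- medal_c: A medal of the same make, already home in the second gap from the rack's -y end. Bystander. Origin: centre of its underside
- dome: Glass dome on a dark wooden foot (112 mm diameter, 165 mm high in all) over a red ball; it stands just beyond one end of the rack, either end, and marks the end to count from. Bystander. Origin: centre of its underside
- case: Black plastic case, 100 x 130 mm, 52 mm high, side latch closed, beyond the other end of the rack. Bystander. Origin: centre of its underside
- bail_a: Polished wooden bail, 108 mm long, 16 mm thick, lying on the ledge. Bystander. Origin: under its middle; x along it
- bail_b: The other such bail, lying behind the rack. Bystander. Origin: under its middle; x along it
- spike_key: Small steel T-shaped spike key, 48 mm handle, 58 mm shank, 10 mm thick, lying on the ledge. Bystander. Origin: middle of its handle, at ledge level; x along the shank
There are look-alikes about, which are no part of the job. What is shaped like the medal but blue or turquoise is not meant.

How it is judged (in metres and radians):
On the way, in this order (a step that is already met when the one before it is completed fails the run):
1. fingertips on the rail at the first gap from the dome's end (contact force between the fingers and rail above 0.2 N and ((y of dome in the frame of rack above 0 m and y of the grasp point in the frame of rack between 0.13 and 0.16 m) or (y of dome in the frame of rack below 0 m and y of the grasp point in the frame of rack between -0.16 and -0.13 m))), for 0.04 s.
2. still on the rail passing the divider between gaps one and two (contact force between the fingers and rail above 0.2 N and ((y of dome in the frame of rack above 0 m and y of the grasp point in the frame of rack between 0.104 and 0.128 m) or (y of dome in the frame of rack below 0 m and y of the grasp point in the frame of rack between -0.128 and -0.104 m))), for 0.04 s.
3. on the rail at the second gap (contact force between the fingers and rail above 0.2 N and ((y of dome in the frame of rack above 0 m and y of the grasp point in the frame of rack between 0.072 and 0.102 m) or (y of dome in the frame of rack below 0 m and y of the grasp point in the frame of rack between -0.102 and -0.072 m))), for 0.04 s.
4. still on the rail passing the divider between gaps two and three (contact force between the fingers and rail above 0.2 N and ((y of dome in the frame of rack above 0 m and y of the grasp point in the frame of rack between 0.046 and 0.07 m) or (y of dome in the frame of rack below 0 m and y of the grasp point in the frame of rack between -0.07 and -0.046 m))), for 0.04 s.
5. on the rail at the third gap (contact force between the fingers and rail above 0.2 N and ((y of dome in the frame of rack above 0 m and y of the grasp point in the frame of rack between 0.014 and 0.044 m) or (y of dome in the frame of rack below 0 m and y of the grasp point in the frame of rack between -0.044 and -0.014 m))), for 0.04 s.
6. the loose medal is home in the third gap (((y of dome in the frame of rack above 0 m and y of medal in the frame of rack between 0.022 and 0.036 m) or (y of dome in the frame of rack below 0 m and y of medal in the frame of rack between -0.036 and -0.022 m)) and x of medal in the frame of rack between -0.005 and 0.006 m and angle between medal's own z axis and vertical below 0.1 rad and height (world z) of medal below 0.004 m), for 0.2 s.
At the end, for the whole second after the job is handed in: The loose medal lies flat on the ledge in the third gap from the dome's end, within 6 mm of the back wall, at rest (all of step 6 and linear speed of medal below 0.01 m/s); the robot touches nothing.
It fails at once if the medal is lifted or tipped (height (world z) of medal above 0.008 m or angle between medal's own z axis and vertical above 0.3 rad).
It fails at once if the fingertips run on past the third gap (contact force between the fingers and rail above 0.2 N and ((y of dome in the frame of rack above 0 m and y of the grasp point in the frame of rack below -0.014 m) or (y of dome in the frame of rack below 0 m and y of the grasp point in the frame of rack above 0.014 m))).
It fails at once if another thing is moved by more than 15 mm (distance of any of medal_b, medal_c, dome, case, bail_a, bail_b, spike_key from where it was at the start of the episode above 0.015 m).
It also fails if it takes over 64 s, if anything falls off the work surface, if the arm or the gripper's body presses on something with over 40 N, if the wrist force passes 120 N, or if a joint passes its speed limit or range.

## Robot

A 6-joint arm with a two-finger parallel gripper is mounted at the origin on the work surface. World frame = base frame: x ahead of the robot, y to its left, z up, the work surface at z = 0. Lengths are in mm, angles in degrees, forces in N, time in s.
With the tool pointing down it reaches from about 300 to 850 mm from the base axis. Payload 4.2 kg.
Tool frame: the origin (TCP) lies at the very end of the fingers, on their centre line; the grasp point (between the pads) lies 19 mm behind it; z points along the fingers, y is the line along which they close (so a half turn about z gives the same grasp; the last joint's range is limited). The gripper opens to 91 mm and grips with 3 to 60 N. Pads are 32 mm wide; open, the fingers measure 118 mm over their backs; the gripper's body (76 mm by 178 mm) begins 60 mm behind the grasp point.
Start: joints at [71.677, 18.312, 89.639, -0, 72.044, -1.146], TCP at [169.816, 549.368, 213.976] pointing down, gripper open.
Joint ranges: [-177.97, 177.97], [-48.28, 115.42], [12.27, 149.76], [-77.06, 257.06], [2.81, 150.46], [-146.56, 146.56]. Speed limits (degrees/s): [147.25, 147.25, 180, 180, 180, 180].

## Interface

Orientations are given as [roll, pitch, yaw] about the fixed x, y, z axes, in that order (R = Rz(yaw) Ry(pitch) Rx(roll)).
In Python, from workcell import * gives the robot as it stands.
- The arm moves only by the tool move_arm, never from a script. Its argument "motion" is a list of rows, each a list of 3 entries, a list of its own where there are three numbers: the finger opening in mm, from 0 to 91.2, then the shift along the world's x, y, z in units of 25 mm (1.0 is 25 mm), then the turn, a rotation vector about the world's x, y, z in units of 4 degrees (1.0 is 4 degrees). In form: [[grip, [x, y, z], [ax, ay, az]], ...]. A call has 1 to 20 rows; each row shifts and turns the commanded pose from where the row before left it; what a row does not reach is not made up. A row lasts 1/12 s, in which the tool goes at most 41.7 mm and 7.16 degrees, less where a joint would pass 70% of its speed; a pose out of reach is approached as far as the arm can. A call with a number of a shift or a turn outside -1 to 1 is refused whole. A call with a gripper value outside its range is refused whole. The fingers move at their own pace and stop on an object; "grip_force" is the grip in N (left out, the last holds). Time passes only in rows, so rows that do not move let the fingers close. It gives the time, the measured TCP pose, the force, the opening and the grip force at its end, in the units of the state.
- state(): the state, without advancing time (a new reading comes with each control period).
- grab_frame(name): name is "scene" or "top"; returns the picture (420x560x3 uint8, blue, green, red); there is no depth.
- camera_info(name): a dict with "fx", "fy", "cx", "cy" (pixels), "rvec" (rotation vector, rad) and "tvec" (3), from world to camera coordinates, as OpenCV has them. Camera axes: x right, y down, z forward; pixel columns grow to the right and rows downward; lengths in mm; the calibration is good to about 2 mm. A picture is of the moment at which its call begins. camera_info takes no time and is no camera call.
- job_done(): hands the job in; it is judged then, once.
The state is a dict: "time_s": time; "qpos": joint angles; "qvel": joint speeds; "effort": joint torques, N m; "ee_pos": TCP position; "ee_rot": TCP orientation; "force": force on the tool from outside, world axes, zero at the start; "torque": the same for the moment, N m; "gripper_width": finger opening in mm; "gripper_force": force on a finger pad.
Only numpy, scipy, OpenCV 4.12 (cv2) and the standard library are available. Lean on these libraries where they do the work, as an engineer would, in place of code of your own. Each camera call takes 0.05 s, during which the arm holds its last target. There are 200 camera calls.

## Working session

There is one attempt and no reset: what is moved stays moved. The work goes in short steps, Python scripts to look and compute and a tool call to move; the robot and the scene stay as the last step left them, time stands still between calls to the robot, and variables do not carry over. Pictures are saved under pics/ and viewed, at most 10 in all, crops included, and the job is handed in when it is done.

Besides the shell and the picture viewer there is one more tool, called after "Emit:" as name([rows], argument=value, ...), one row to a line, values as JSON. move_arm: Moves the arm, as the interface text tells. Shifts and turns lie within -1 to 1; 1 stands for 25 mm of shift or 4 degrees of turn. Its arguments: {"type":"object","properties":{"motion":{"type":"array","items":{"type":"array"}},"grip_force":{"type":"number"}},"required":["motion"]}

```bash
mkdir -p pics; python3 - <<'E'
from workcell import *
import cv2
for n in("scene","top"):
    f=grab_frame(n); cv2.imwrite(f"pics/{n}0.png",f); print(n,camera_info(n))
print(state())
E
```

```text
scene {'fx': 405.90232859025815, 'fy': 405.90232859025815, 'cx': 279.29258565995855, 'cy': 203.64467910672678, 'rvec': array([ 1.95887718,  1.01902949, -0.55790557]), 'tvec': array([-341.91799306, -177.86869887, 1398.75286929])}
top {'fx': 462.45447237518596, 'fy': 462.45447237518596, 'cx': 282.61442572795664, 'cy': 207.12108006633247, 'rvec': array([ 2.17021917, -2.18164396,  0.11734286]), 'tvec': array([ 34.59536738, 568.17602639, 926.0204912 ])}
{'time_s': 0.1, 'qpos': array([ 7.16794723e+01,  1.83469124e+01,  8.96963501e+01, -2.15469740e-03,
        7.20439687e+01, -1.14621887e+00]), 'qvel': array([ 0.10694524, -0.14881369, -0.121701  , -0.13783941,  0.13066598,
       -0.0047054 ]), 'effort': array([ 1.17850781e-03, -4.13336885e+01, -2.32510543e+01,  7.29069882e-02,
        4.22117743e-02, -3.10969938e-05]), 'ee_pos': array([169.66502159, 548.95099259, 213.23581079]), 'ee_rot': array([-1.79912745e+02,  3.03356256e-04,  1.62826357e+02]), 'force': array([-1.2546721 ,  1.16356368, -0.48701794]), 'torque': array([-0.02618496,  0.00627422, -0.04743437]), 'gripper_force': 0.0, 'gripper_width': 90.98122623015237}
```

View pics/scene0.png

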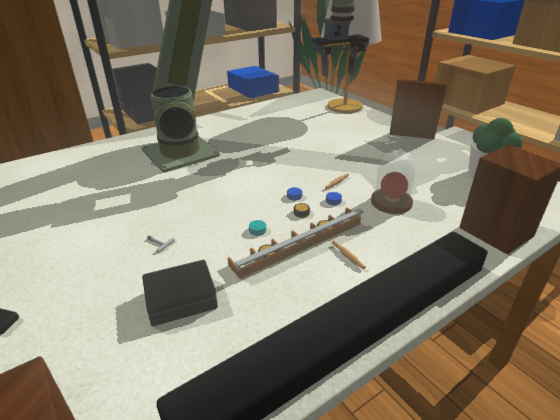

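View pics/top0.png

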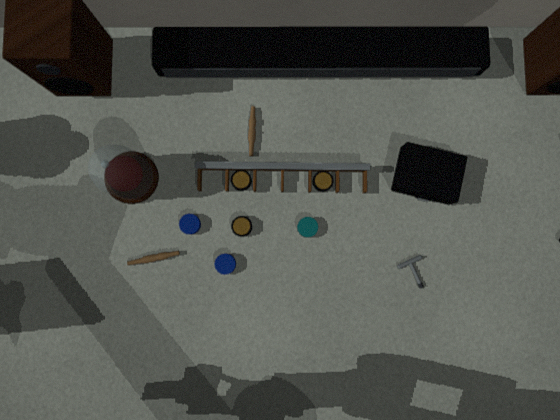

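The scene view shows the rack with the dome at one end and the case at the other. In the top view the dome is at about (131,177), on the left, which is world +y. The rail runs from about (198,166) to (370,167), the loose gold medal is at (242,226), and the gold medals already home are at (241,180) and (323,181). A blue decoy sits at (190,224) and a turquoise one at (308,227).

```bash
cat > h.py <<'E'
from workcell import *
import cv2, numpy as np
def ray(n,uv,z):
    c=camera_info(n);R=cv2.Rodrigues(c["rvec"])[0];t=c["tvec"]
    d=R.T@np.array([(uv[0]-c["cx"])/c["fx"],(uv[1]-c["cy"])/c["fy"],1]);o=-R.T@t
    return o+d*(z-o[2])/d[2]
def proj(n,p):
    c=camera_info(n);K=np.array([[c["fx"],0,c["cx"]],[0,c["fy"],c["cy"]],[0,0,1]])
    return cv2.projectPoints(np.array(p,float).reshape(-1,1,3),c["rvec"],c["tvec"],K,None)[0].reshape(-1,2)
def blobs(f,lo,hi,box,amin=15):
    x0,y0,x1,y1=box
    m=cv2.inRange(cv2.cvtColor(f,cv2.COLOR_BGR2HSV),lo,hi)[y0:y1,x0:x1]
    n,_,s,c=cv2.connectedComponentsWithStats(m)
    return [(c[i]+[x0,y0],s[i]) for i in range(1,n) if s[i][4]>=amin]
E
python3 - <<'E'
from h import *
f=cv2.imread("pics/top0.png")
for c,s in blobs(f,(10,90,60),(28,255,255),(190,150,380,250)): print("top",c.round(1),s,ray("top",c,18).round(1))
hsv=cv2.cvtColor(f,cv2.COLOR_BGR2HSV)
print(hsv[155:200:2,283].tolist()); print(hsv[155:175,260].tolist())
c=f[140:275,180:380]; cv2.imwrite("pics/ct.png",cv2.resize(c,None,fx=4,fy=4,interpolation=cv2.INTER_CUBIC))
s=cv2.imread("pics/scene0.png")[180:280,220:375]; cv2.imwrite("pics/cs.png",cv2.resize(s,None,fx=5,fy=5,interpolation=cv2.INTER_CUBIC))
E
```

```text
top [250.3 152.1] [59  0  4  6 19] [686.2  98.9  18. ]
top [225.9 179.5] [35 20  3 21 57] [628.  149.8  18. ]
top [240.5 179.3] [ 43  21  16  17 214] [628.2 119.3  18. ]
top [253.9 178.9] [63 20  3 20 52] [629.   91.3  18. ]
top [281.7 179.3] [91 20  3 21 49] [627.9  33.   18. ]
top [309.1 181.4] [118  21   4  21  57] [623.3 -24.4  18. ]
top [336.9 181. ] [145  21   4  21  63] [623.8 -82.7  18. ]
top [364.5 181.4] [173  21   4  22  83] [ 622.8 -140.6   18. ]
top [322.8 180.2] [125  22  17  17 213] [625.6 -53.1  18. ]
top [241.1 225.8] [ 43  68  17  17 225] [530.9 117.9  18. ]
[[48, 14, 91], [45, 21, 99], [53, 11, 93], [49, 23, 89], [98, 13, 81], [94, 22, 83], [96, 15, 87], [12, 50, 51], [15, 146, 63], [16, 130, 61], [16, 116, 66], [19, 146, 56], [15, 123, 62], [14, 123, 60], [15, 115, 53], [17, 138, 50], [14, 102, 55], [18, 115, 53], [13, 46, 50], [56, 15, 119], [50, 14, 112], [45, 9, 118], [66, 11, 114]]
[[42, 13, 97], [50, 15, 100], [42, 26, 99], [50, 24, 97], [39, 17, 105], [43, 17, 106], [50, 16, 97], [75, 18, 86], [96, 29, 87], [95, 17, 90], [105, 12, 84], [80, 17, 92], [94, 23, 90], [105, 14, 75], [19, 74, 38], [15, 79, 45], [34, 28, 64], [68, 14, 74], [45, 14, 72], [50, 20, 75]]
```

View pics/ct.png

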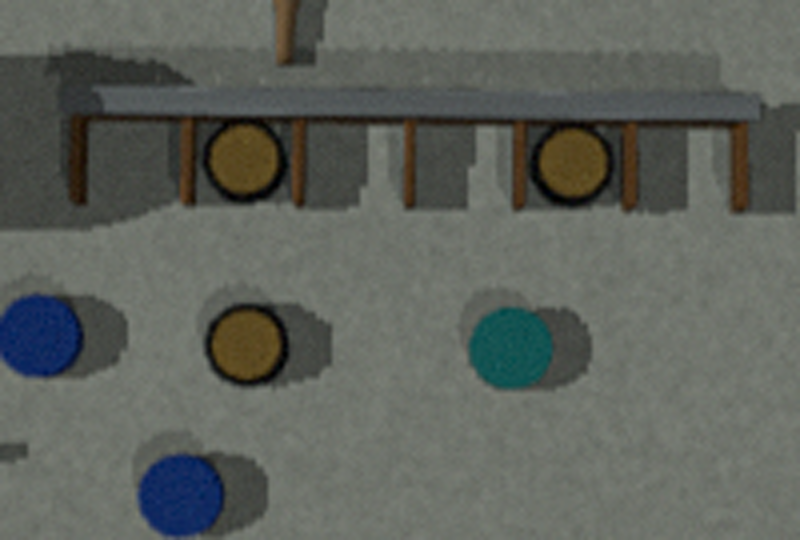

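View pics/cs.png

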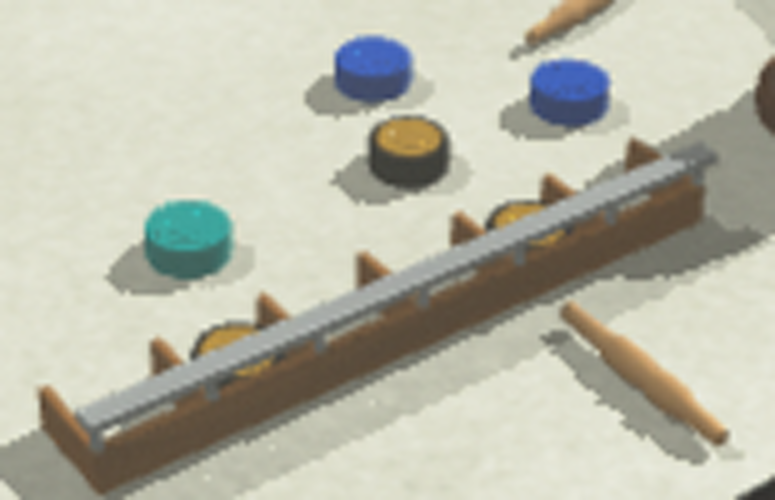

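```bash
python3 - <<'E'
from h import *
f=cv2.imread("pics/top0.png"); hsv=cv2.cvtColor(f,cv2.COLOR_BGR2HSV).astype(int); g=cv2.cvtColor(f,cv2.COLOR_BGR2GRAY)
U=[199.8,225.9,253.9,281.7,309.1,336.9,364.5];V=[181,179.5,178.9,179.3,181.4,181,181.4]
D=np.array([ray("top",p,24) for p in zip(U,V)]); print(D.round(1))
# dividers' y spacing
k=np.array([174,116,58,0,-58,-116,-174]); print("y fit",np.polyfit(k,D[:,1],1))
# rail: blue-grey hue pixels
m=cv2.inRange(cv2.cvtColor(f,cv2.COLOR_BGR2HSV),(70,8,60),(125,60,110));m[:158]=0;m[176:]=0;m[:,:203]=0;m[:,366:]=0
m=cv2.morphologyEx(m,cv2.MORPH_OPEN,np.ones((3,3)))
ys,xs=np.nonzero(m); n=np.bincount(xs,minlength=560)
cx=[x for x in range(203,366) if 4<=n[x]<=10]; P=np.array([ray("top",(x,ys[xs==x].mean()),44) for x in cx])
a=np.polyfit(P[:,1],P[:,0],1);print("rail x=a*y+b",a,"std",np.std(P[:,0]-np.polyval(a,P[:,1])),len(cx), n[203:366].mean())
for nm,uv in(("b",(240.5,179.3)),("c",(322.8,180.2)),("loose",(241.1,225.8))): print(nm,ray("top",uv,18).round(1))
s=cv2.imread("pics/scene0.png")
for c,st in blobs(s,(12,120,90),(25,255,255),(240,195,345,265),10): print("scene",c.round(1),st,ray("scene",c,18).round(1))
# front ends of divider tops in scene crop: (40,388),(152,340),(258,295),(360,255),(453,215),(546,178),(632,142)
for u,v in((42,390),(154,342),(260,296),(360,256),(454,217),(548,178),(634,143)): print(ray("scene",(220+u/5,180+v/5),24).round(1))
# rail ends in scene top face
for u,v in((90,418),(700,158)): print("rail",ray("scene",(220+u/5,180+v/5),44).round(1))
print("dome foot",ray("top",(131,177),30).round(0))
E
```

```text
[[ 624.1  203.4   24. ]
 [ 627.   149.2   24. ]
 [ 628.    91.    24. ]
 [ 626.9   33.1   24. ]
 [ 622.3  -23.9   24. ]
 [ 622.9  -81.9   24. ]
 [ 621.8 -139.5   24. ]]
y fit [ 0.98865725 33.06553395]
rail x=a*y+b [1.53228619e-02 6.52166975e+02] std 0.667254224354921 160 6.423312883435583
b [628.2 119.4  18. ]
c [625.6 -53.1  18. ]
loose [530.8 117.8  18. ]
scene [301.3 207. ] [55  9 13  7 71] [533.1 117.   18. ]
scene [322.4 222.2] [79 26  9  4 20] [618.5 118.3  18. ]
scene [264.1 247.2] [20 51 10  4 21] [616.1 -54.5  18. ]
[ 607.9 -143.4   24. ]
[608.3 -85.5  24. ]
[608.4 -27.2  24. ]
[610.6  29.5  24. ]
[611.9  86.3  24. ]
[613.2 146.2  24. ]
[615.  203.6  24. ]
rail [ 656.5 -145.4   44. ]
rail [664.8 199.6  44. ]
dome foot [632. 344.  30.]
```

Emit:
move_arm([
  [0,[0.97,-0.75,0],[0,0,0.2]],
  [0,[0.97,-0.75,0],[0,0,0.2]],
  [0,[0.97,-0.75,0],[0,0,0.2]],
  [0,[0.97,-0.75,0],[0,0,0.2]],
  [0,[0.97,-0.75,0],[0,0,0.2]],
  [0,[0.97,-0.75,0],[0,0,0.2]],
  [0,[0.97,-0.75,0],[0,0,0.2]],
  [0,[0.97,-0.75,0],[0,0,0.2]],
  [0,[0.97,-0.75,0],[0,0,0.2]],
  [0,[0.97,-0.75,0],[0,0,0.2]],
  [0,[0.97,-0.75,0],[0,0,0.2]],
  [0,[0.97,-0.75,0],[0,0,0.2]],
  [0,[0.97,-0.75,0],[0,0,0.2]],
  [0,[0.97,-0.75,0],[0,0,0.2]],
  [0,[0.97,-0.75,0],[0,0,0.2]],
  [0,[0.97,-0.75,0],[0,0,0.2]],
  [0,[0.97,-0.75,0],[0,0,0.2]],
  [0,[0.97,-0.75,0],[0,0,0.2]],
  [0,[0.97,-0.75,0],[0,0,0.2]],
  [0,[0.97,-0.75,0],[0,0,0.2]],
], grip_force=10)

```text
time_s: 1.77
ee_pos: [655.6, 173.2, 213.4]
ee_rot: [-180.0, -0.1, 178.9]
force: [-0.6, 0.6, -0.1]
gripper_width: 0.7
gripper_force: 0.0
```

Emit:
move_arm([
  [0,[0,0,-1],[0,0,0]],
  [0,[0,0,-1],[0,0,0]],
  [0,[0,0,-1],[0,0,0]],
  [0,[0,0,-1],[0,0,0]],
  [0,[0,0,-1],[0,0,0]],
  [0,[0,0,-0.8],[0,0,0]],
  [0,[0,0,-0.4],[0,0,0]],
  [0,[0,0,0],[0,0,0]],
  [0,[0,0,0],[0,0,0]],
])

```text
time_s: 2.52
ee_pos: [654.9, 174.4, 58.9]
ee_rot: [-180.0, -0.0, 178.8]
force: [1.4, 0.7, 0.4]
gripper_width: 0.4
gripper_force: 0.0
```

```bash
python3 - <<'E'
from h import *
f=grab_frame("top");g=grab_frame("scene")
a=cv2.resize(f[130:230,100:300],None,fx=3,fy=3,interpolation=cv2.INTER_CUBIC)
b=cv2.resize(g[120:220,300:500],None,fx=3,fy=3,interpolation=cv2.INTER_CUBIC)
cv2.imwrite("pics/chk.png",np.vstack([a,b])[:600]);print(state()["ee_pos"],state()["force"])
E
```

```text
[655.93892231 174.65219425  60.58735831] [-0.80022363  0.50391062 -0.20387087]
```

View pics/chk.png

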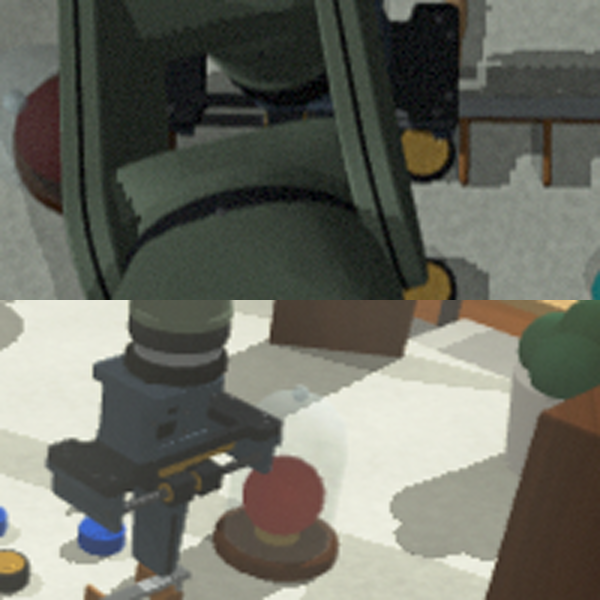

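The fingers are closed and just above the rail near its dome end. The gripper body clears the dome.

Emit:
move_arm([
  [0,[0,0,-0.4],[0,0,0]],
  [0,[0,0,-0.1],[0,0,0]],
  [0,[0,0,-0.04],[0,0,0]],
  [0,[0,0,0],[0,0,0]],
  [0,[0,0,0],[0,0,0]],
])

```text
time_s: 3.03
ee_pos: [654.9, 174.4, 45.6]
ee_rot: [180.0, 0.0, 178.8]
force: [-0.2, 0.0, 0.1]
gripper_width: 0.6
gripper_force: 0.0
```

Emit:
move_arm([
  [0,[0,0,-0.04],[0,0,0]],
  [0,[0,0,-0.04],[0,0,0]],
  [0,[0,0,0],[0,0,0]],
])

```text
time_s: 3.28
ee_pos: [655.1, 174.4, 44.3]
ee_rot: [180.0, 0.1, 178.8]
force: [-0.5, -0.8, 4.0]
gripper_width: 0.6
gripper_force: 1.9
```

Emit:
move_arm([
  [0,[0,0,-0.03],[0,0,0]],
  [0,[0,0,0],[0,0,0]],
  [0,[0,0,0],[0,0,0]],
])

```text
time_s: 3.53
ee_pos: [655.1, 174.4, 44.3]
ee_rot: [180.0, 0.1, 178.8]
force: [-1.8, -0.3, 7.8]
gripper_width: 0.7
gripper_force: 3.7
```

Emit:
move_arm([
  [0,[0,-0.16,0],[0,0,0]],
  [0,[0,-0.16,0],[0,0,0]],
  [0,[-0.005,-0.16,0],[0,0,0]],
  [0,[0,-0.16,0],[0,0,0]],
  [0,[-0.005,-0.16,0],[0,0,0]],
  [0,[0,-0.16,0],[0,0,0]],
  [0,[-0.01,-0.16,0],[0,0,0]],
])

```text
time_s: 4.12
ee_pos: [655.8, 147.8, 44.3]
ee_rot: [179.8, 0.2, 178.8]
force: [0.6, 3.2, 5.6]
gripper_width: 0.6
gripper_force: 2.6
```

Emit:
move_arm([
  [0,[-0.005,-0.16,-0.01],[0,0,0]],
  [0,[0,-0.16,0],[0,0,0]],
  [0,[-0.005,-0.16,-0.01],[0,0,0]],
  [0,[0,-0.16,0],[0,0,0]],
  [0,[-0.005,-0.16,-0.01],[0,0,0]],
  [0,[0,-0.16,0],[0,0,0]],
  [0,[-0.005,-0.16,0],[0,0,0]],
  [0,[-0.005,-0.16,0],[0,0,0]],
])

```text
time_s: 4.78
ee_pos: [655.8, 116.4, 44.3]
ee_rot: [179.8, 0.3, 178.8]
force: [0.7, 4.6, 7.8]
gripper_width: 0.2
gripper_force: 3.8
```

Emit:
move_arm([
  [0,[-0.005,-0.16,0],[0,0,0]],
  [0,[-0.005,-0.16,-0.01],[0,0,0]],
  [0,[0,-0.16,0],[0,0,0]],
  [0,[-0.005,-0.16,-0.01],[0,0,0]],
  [0,[0,-0.16,0],[0,0,0]],
  [0,[-0.005,-0.16,-0.01],[0,0,0]],
  [0,[0,-0.16,0],[0,0,0]],
  [0,[-0.005,-0.16,0],[0,0,0]],
])

```text
time_s: 5.45
ee_pos: [655.8, 85.0, 44.2]
ee_rot: [179.7, 0.4, 178.8]
force: [0.8, 6.5, 9.8]
gripper_width: 0.3
gripper_force: 5.1
```

Emit:
move_arm([
  [0,[-0.005,-0.16,0],[0,0,0]],
  [0,[-0.005,-0.16,0],[0,0,0]],
  [0,[0,-0.16,0],[0,0,0]],
  [0,[-0.005,-0.16,0],[0,0,0]],
  [0,[0,-0.12,0],[0,0,0]],
  [0,[0,-0.06,0],[0,0,0]],
  [0,[0,0,0],[0,0,0]],
])

```text
time_s: 6.03
ee_pos: [655.4, 64.1, 44.3]
ee_rot: [179.7, 0.4, 178.7]
force: [0.4, 4.6, 10.2]
gripper_width: 0.7
gripper_force: 5.3
```

Emit:
move_arm([
  [0,[0,0,0.4],[0,0,0]],
  [0,[0,0,1],[0,0,0]],
  [0,[-0.5,0.4,1],[0,0,0]],
  [0,[-1,0.8,0],[0,0,0]],
  [0,[-1,0.8,0],[0,0,0]],
  [0,[-1,0.8,0],[0,0,0]],
  [0,[-1,0.8,0],[0,0,0]],
  [0,[-0.5,0.4,0],[0,0,0]],
  [0,[0,0,0],[0,0,0]],
  [0,[0,0,0],[0,0,0]],
])

```text
time_s: 6.87
ee_pos: [528.0, 162.0, 101.6]
ee_rot: [-180.0, 0.1, 178.9]
force: [-0.7, -0.7, -0.2]
gripper_width: 0.6
gripper_force: 0.0
```

Emit:
move_arm([
  [0,[0.15,0.1,-1],[0,0,0]],
  [0,[0,0,-1],[0,0,0]],
  [0,[0,0,-1],[0,0,0]],
  [0,[0,0,-0.6],[0,0,0]],
  [0,[0,0,-0.12],[0,0,0]],
  [0,[0,0,0],[0,0,0]],
  [0,[0,0,0],[0,0,0]],
])

```text
time_s: 7.45
ee_pos: [533.0, 164.0, 8.8]
ee_rot: [180.0, 0.1, 178.8]
force: [-0.2, 0.6, 0.5]
gripper_width: 0.5
gripper_force: 0.0
```

Emit:
move_arm([
  [0,[0,-0.2,0],[0,0,0]],
  [0,[0,-0.16,0],[0,0,0]],
  [0,[0,-0.14,0],[0,0,0]],
  [0,[0,-0.14,0],[0,0,0]],
  [0,[0,-0.14,0],[0,0,0]],
  [0,[0,-0.14,0],[0,0,0]],
  [0,[0,-0.14,0],[0,0,0]],
  [0,[0,-0.14,0],[0,0,0]],
  [0,[0,-0.14,0],[0,0,0]],
  [0,[0,-0.14,0],[0,0,0]],
  [0,[0,-0.14,0],[0,0,0]],
  [0,[0,-0.14,0],[0,0,0]],
  [0,[0,-0.14,0],[0,0,0]],
  [0,[0,-0.14,0],[0,0,0]],
  [0,[0,-0.14,0],[0,0,0]],
  [0,[0,-0.14,0],[0,0,0]],
  [0,[0,-0.08,0],[0,0,0]],
  [0,[0,-0.04,0],[0,0,0]],
  [0,[0,0,0],[0,0,0]],
  [0,[0,0,0],[0,0,0]],
])

```text
time_s: 9.12
ee_pos: [531.2, 103.2, 8.1]
ee_rot: [-180.0, -0.0, 178.8]
force: [-0.2, -1.0, 0.0]
gripper_width: 0.6
gripper_force: 0.0
```

```bash
python3 - <<'E'
from h import *
for n,b in(("top",(190,150,380,290)),("scene",(220,180,375,270))):
  f=grab_frame(n); cv2.imwrite(f"pics/p1_{n}.png",f)
  for c,s in blobs(f,(10,90,60) if n=="top" else (12,120,90),(28,255,255),b,15): print(n,c.round(1),s,ray(n,c,18).round(1))
a=cv2.imread("pics/p1_top.png")[140:260,180:380];b=cv2.imread("pics/p1_scene.png")[150:230,230:370]
cv2.imwrite("pics/p1.png",np.vstack([cv2.resize(a,(500,300)),cv2.resize(b,(500,286))]))
print(state()["ee_pos"])
E
```

```text
top [250.4 152.2] [59  0  4  6 21] [685.9  98.6  18. ]
top [225.9 176.5] [35 20  3 15 39] [634.3 149.9  18. ]
top [240.1 177.3] [ 43  21  16  13 153] [632.5 120.1  18. ]
top [254.  174.7] [63 20  3 11 31] [637.9  91.2  18. ]
top [282.  179.8] [91 20  3 21 62] [626.7  32.5  18. ]
top [309.3 180.6] [118  20   4  22  64] [624.9 -24.7  18. ]
top [337.  180.7] [145  20   4  22  65] [624.5 -82.9  18. ]
top [364.5 181.4] [173  21   4  22  85] [ 622.8 -140.6   18. ]
top [322.9 180.2] [125  22  17  17 228] [625.6 -53.3  18. ]
scene [287.3 212.7] [61 30 13  7 67] [533.2  71.1  18. ]
scene [322.4 222.2] [99 41  9  4 19] [618.3 118.7  18. ]
scene [263.8 247.3] [40 66 10  5 23] [616.  -55.3  18. ]
scene [232.4 262.5] [ 9 78  8 10 18] [ 619.9 -140.5   18. ]
[531.26132257 103.31522144   8.06358188]
```

View pics/p1.png

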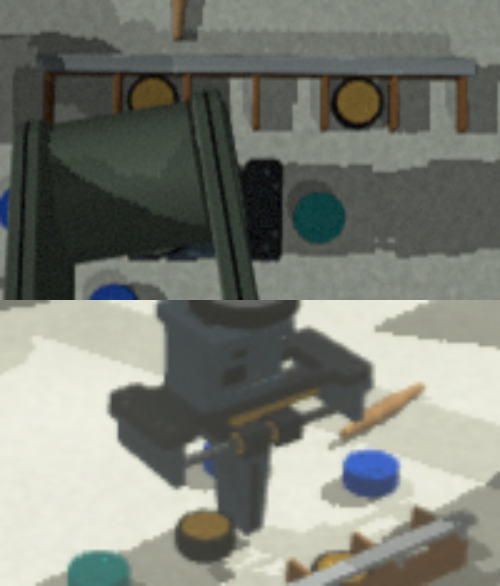

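The top view is blocked by the arm. In the scene view the medal touches the fingers, upright, at about (287,213), so y is about 71. It needs about 9 mm more.

Emit:
move_arm([
  [0,[0,-0.12,0],[0,0,0]],
  [0,[0,-0.12,0],[0,0,0]],
  [0,[0,-0.08,0],[0,0,0]],
  [0,[0,-0.03,0],[0,0,0]],
  [0,[0,0,0],[0,0,0]],
  [0,[0,0.3,0],[0,0,0]],
  [0,[0,0.4,0],[0,0,0]],
  [0,[0,0,1],[0,0,0]],
  [0,[-0.4,0,1],[0,0,0]],
  [0,[-1,-0.3,0.6],[0,0,0]],
  [0,[-1,-0.6,0],[0,0,0]],
  [0,[-1,-0.6,0],[0,0,0]],
  [0,[0,-0.6,0],[0,0,0]],
  [0,[0,0,0],[0,0,0]],
  [0,[0,0,0],[0,0,0]],
])

```text
time_s: 10.47
ee_pos: [447.0, 60.1, 73.6]
ee_rot: [180.0, 0.1, 178.8]
force: [0.4, 0.0, -0.7]
gripper_width: 0.7
gripper_force: 0.0
```

```bash
python3 - <<'E'
from h import *
for n,b in(("top",(190,150,380,290)),("scene",(220,180,375,270))):
  f=grab_frame(n); cv2.imwrite(f"pics/p2_{n}.png",f)
  for c,s in blobs(f,(10,90,60) if n=="top" else (12,120,90),(28,255,255),b,15): print(n,c.round(1),s,ray(n,c,18).round(1))
print(state()["ee_pos"])
E
```

```text
top [250.4 152. ] [59  0  4  6 20] [686.2  98.7  18. ]
top [225.8 179. ] [35 20  3 21 51] [629.1 150.2  18. ]
top [240.5 179.4] [ 43  21  16  17 212] [628.1 119.4  18. ]
top [253.7 178.5] [63 20  3 20 47] [629.8  91.7  18. ]
top [282.  179.9] [91 20  3 21 62] [626.6  32.5  18. ]
top [309.2 180.9] [118  20   4  22  61] [624.2 -24.6  18. ]
top [337.  180.6] [145  20   5  22  67] [624.6 -82.9  18. ]
top [364.5 181.1] [172  21   5  22  85] [ 623.3 -140.6   18. ]
top [322.8 180.2] [125  22  17  17 221] [625.6 -53.1  18. ]
top [267.6 226. ] [ 70  68  16  17 224] [530.2  63.   18. ]
scene [284.4 213.8] [58 31 13  7 72] [533.   62.1  18. ]
scene [322.4 222.2] [99 41  9  4 19] [618.3 118.7  18. ]
scene [264.  247.3] [40 66 10  5 22] [616.3 -55.1  18. ]
scene [232.5 262.5] [ 9 78  8 10 17] [ 620.1 -140.4   18. ]
[447.45107837  60.50073652  73.41610666]
```

Emit:
move_arm([
  [0,[1,0.1,0],[0,0,0]],
  [0,[0.2,0,-0.5],[0,0,0]],
  [0,[0,0,-1],[0,0,0]],
  [0,[0,0,-0.8],[0,0,0]],
  [0,[0,0,-0.3],[0,0,0]],
  [0,[0,0,0],[0,0,0]],
  [0,[0,0,0],[0,0,0]],
])

```text
time_s: 11.15
ee_pos: [476.9, 62.6, 8.2]
ee_rot: [180.0, -0.0, 178.9]
force: [0.2, -0.3, 0.3]
gripper_width: 0.4
gripper_force: 0.0
```

Emit:
move_arm([
  [0,[0.2,0,0],[0,0,0]],
  [0,[0.2,0,0],[0,0,0]],
  [0,[0.15,0,0],[0,0,0]],
  [0,[0.15,0,0],[0,0,0]],
  [0,[0.15,0,0],[0,0,0]],
  [0,[0.15,-0.005,0],[0,0,0]],
  [0,[0.15,0,0],[0,0,0]],
  [0,[0.15,-0.005,0],[0,0,0]],
  [0,[0.15,0,0],[0,0,0]],
  [0,[0.15,-0.005,0],[0,0,0]],
  [0,[0.15,0,0],[0,0,0]],
  [0,[0.15,-0.005,0],[0,0,0]],
  [0,[0.15,0,0],[0,0,0]],
  [0,[0.15,-0.005,0],[0,0,0]],
  [0,[0.15,0,0],[0,0,0]],
  [0,[0.15,-0.005,0],[0,0,0]],
  [0,[0.1,0,0],[0,0,0]],
  [0,[0.05,0,0],[0,0,0]],
  [0,[0,0,0],[0,0,0]],
])

```text
time_s: 12.73
ee_pos: [543.2, 61.4, 8.2]
ee_rot: [180.0, 0.0, 178.8]
force: [-0.3, -0.3, 1.2]
gripper_width: 0.5
gripper_force: 0.0
```

```bash
python3 - <<'E'
from h import *
for n,b in(("top",(190,150,380,290)),("scene",(220,180,375,270))):
  f=grab_frame(n); cv2.imwrite(f"pics/p3_{n}.png",f)
  for c,s in blobs(f,(10,90,60) if n=="top" else (12,120,90),(28,255,255),b,15): print(n,c.round(1),s,ray(n,c,18).round(1))
print(state()["ee_pos"],state()["force"])
a=cv2.imread("pics/p3_top.png")[140:260,180:380];b=cv2.imread("pics/p3_scene.png")[170:250,230:370]
cv2.imwrite("pics/p3.png",np.vstack([cv2.resize(a,(500,300)),cv2.resize(b,(500,286))]))
E
```

```text
top [250.1 152.1] [59  0  4  6 17] [686.2  99.3  18. ]
top [226. 173.] [35 20  3  7 21] [641.7 149.8  18. ]
top [240.1 174.8] [43 21 16  8 83] [637.8 120.2  18. ]
top [253.9 172.8] [63 20  3  7 19] [641.9  91.3  18. ]
top [309.4 180.9] [118  20   4  22  63] [624.2 -24.9  18. ]
top [337.  180.4] [145  20   4  22  67] [625.  -82.8  18. ]
top [364.5 181.4] [173  20   4  23  87] [ 622.8 -140.6   18. ]
top [322.9 180.3] [125  22  17  17 227] [625.5 -53.3  18. ]
scene [295.6 223.5] [70 40 13  8 83] [583.8  60.5  18. ]
scene [322.4 222.2] [99 41  9  4 20] [618.5 118.3  18. ]
scene [264.  247.1] [40 65 10  6 25] [615.8 -54.5  18. ]
scene [232.4 262.5] [ 9 78  8 10 18] [ 619.9 -140.5   18. ]
[542.79124006  61.37711779   8.20522763] [ 0.19768275 -0.84766795 -0.50365995]
```

View pics/p3.png

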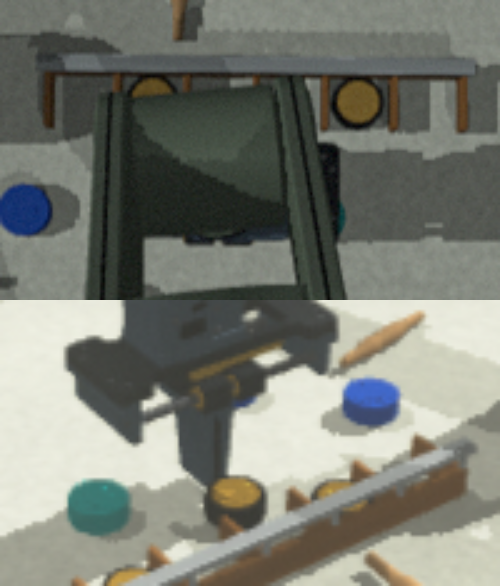

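The medal is square at the mouth of the third gap, at about (296,223) in the scene view, between the right dividers.

Emit:
move_arm([
  [0,[0.12,0,0],[0,0,0]],
  [0,[0.12,0,0],[0,0,0]],
  [0,[0.12,0,0],[0,0,0]],
  [0,[0.12,0,0],[0,0,0]],
  [0,[0.12,0,0],[0,0,0]],
  [0,[0.12,0,0],[0,0,0]],
  [0,[0.12,0,0],[0,0,0]],
  [0,[0.12,0,0],[0,0,0]],
  [0,[0.12,0,0],[0,0,0]],
  [0,[0.12,0,0],[0,0,0]],
  [0,[0.12,0,0],[0,0,0]],
  [0,[0.12,0,0],[0,0,0]],
  [0,[0,0,0],[0,0,0]],
])

```text
time_s: 13.92
ee_pos: [579.6, 61.4, 8.3]
ee_rot: [180.0, 0.1, 178.8]
force: [0.2, 0.2, 0.7]
gripper_width: 0.2
gripper_force: 0.0
```

Emit:
move_arm([
  [0,[0.08,0,0],[0,0,0]],
  [0,[0.08,0,0],[0,0,0]],
  [0,[0.08,0,0],[0,0,0]],
  [0,[0.06,0,0],[0,0,0]],
  [0,[0,0,0],[0,0,0]],
  [0,[0,0,0],[0,0,0]],
])

```text
time_s: 14.42
ee_pos: [586.5, 61.4, 8.3]
ee_rot: [180.0, 0.0, 178.8]
force: [0.2, -0.6, 0.1]
gripper_width: 0.5
gripper_force: 0.0
```

Emit:
move_arm([
  [0,[0.04,0,0],[0,0,0]],
  [0,[0.04,0,0],[0,0,0]],
  [0,[0,0,0],[0,0,0]],
  [0,[0,0,0],[0,0,0]],
])

```text
time_s: 14.75
ee_pos: [588.3, 61.4, 8.2]
ee_rot: [180.0, 0.0, 178.8]
force: [0.6, -0.1, 1.0]
gripper_width: 0.2
gripper_force: 0.0
```

Emit:
move_arm([
  [0,[0.04,0,0],[0,0,0]],
  [0,[0.04,0,0],[0,0,0]],
  [0,[0,0,0],[0,0,0]],
  [0,[0,0,0],[0,0,0]],
])

```text
time_s: 15.08
ee_pos: [589.9, 61.4, 8.2]
ee_rot: [180.0, -0.0, 178.8]
force: [-1.4, -0.4, 1.1]
gripper_width: 0.2
gripper_force: 0.7
```

```bash
python3 - <<'E'
from h import *
n,b="scene",(220,180,375,270)
f=grab_frame(n)
for c,s in blobs(f,(12,120,90),(28,255,255),b,8): print(n,c.round(1),s,ray(n,c,18).round(1))
print(state()["ee_pos"],state()["force"])
E
```

```text
scene [322.4 222.2] [99 41  9  4 20] [618.5 118.3  18. ]
scene [304.4 230.1] [81 49  9  4 18] [618.3  61.5  18. ]
scene [264. 247.] [41 66  8  4 16] [615.4 -54.4  18. ]
scene [270.8 253.6] [48 72  6  4  9] [643.7 -54.5  18. ]
[589.87009908  61.35360759   8.16441953] [-1.63543351 -0.84326713  0.61533767]
```

Emit:
move_arm([
  [0,[0.04,0,0],[0,0,0]],
  [0,[0.03,0,0],[0,0,0]],
  [0,[0,0,0],[0,0,0]],
  [0,[0,0,0],[0,0,0]],
  [0,[0,0,0],[0,0,0]],
])

```text
time_s: 15.55
ee_pos: [590.1, 61.4, 8.1]
ee_rot: [-180.0, -0.2, 178.8]
force: [-5.7, 0.5, 4.5]
gripper_width: 0.6
gripper_force: 2.8
```

Emit:
move_arm([
  [0,[-0.2,0,0],[0,0,0]],
  [0,[-0.6,0,0],[0,0,0]],
  [0,[-1,0,0],[0,0,0]],
  [0,[0,0,1],[0,0,0]],
  [0,[0,0,1],[0,0,0]],
  [0,[0,0,1],[0,0,0]],
  [0,[0,0,1],[0,0,0]],
  [0,[-1,0,0],[0,0,0]],
  [0,[-1,0,0],[0,0,0]],
  [0,[-1,0,0],[0,0,0]],
  [0,[-1,0,0],[0,0,0]],
  [0,[0,0,0],[0,0,0]],
  [0,[0,0,0],[0,0,0]],
])

```text
time_s: 16.63
ee_pos: [446.8, 61.4, 108.7]
ee_rot: [180.0, 0.1, 178.8]
force: [0.5, -0.0, 0.2]
gripper_width: 0.6
gripper_force: 0.0
```

```bash
python3 - <<'E'
from h import *
f=grab_frame("top")
for c,s in blobs(f,(10,90,60),(28,255,255),(190,150,380,290),20): print(c.round(1),s,ray("top",c,18).round(1))
cv2.imwrite("pics/end.png",cv2.resize(f[130:280,100:380],None,fx=2.8,fy=2.8))
print(state()["ee_pos"],state()["force"])
E
```

```text
[250.4 152. ] [59  0  4  6 20] [686.2  98.7  18. ]
[225.8 179.1] [35 20  3 21 49] [628.7 150.2  18. ]
[253.8 178.6] [63 20  3 20 52] [629.6  91.4  18. ]
[281.9 179.5] [91 20  3 21 59] [627.5  32.6  18. ]
[309.2 181. ] [118  20   4  22  60] [624.  -24.4  18. ]
[337.  180.8] [145  20   4  22  66] [624.2 -82.8  18. ]
[364.5 181.1] [172  21   5  22  85] [ 623.3 -140.6   18. ]
[240.5 179.4] [ 43  22  16  16 211] [628.  119.4  18. ]
[268.3 179.4] [ 70  22  17  16 217] [627.8  61.2  18. ]
[322.9 180.2] [125  22  17  17 221] [625.6 -53.2  18. ]
[448.08298848  61.4693024  108.77977936] [0.73691373 0.1071697  0.14797412]
```

View pics/end.png

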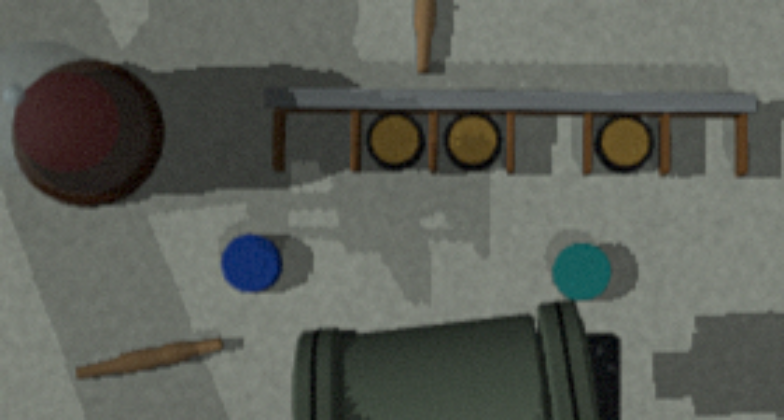

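The medal is home in the third gap at (627.8, 61.2). It lines up with the neighbouring medal's depth, and nothing else has moved.

```bash
python3 -c "
from workcell import *
print(job_done())"
```

```text
the job is handed in; nothing more can be done
None
```

I ran the closed fingers along the rail from the first gap to the third, keeping touch. I then pushed the loose medal home in the third gap from the dome and handed the job in at about 17 s; the final picture showed nothing else moved, but the hand-in returned no verdict.

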